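# Lock the die collar on the clay extruder and hold it home

## Robot

A 6-joint arm with a two-finger parallel gripper is mounted at the origin on the work surface. World frame = base frame: x ahead of the robot, y to its left, z up, the work surface at z = 0. Lengths are in m, angles in rad, forces in N, time in s.
With the tool pointing down it reaches from about 0.3 to 0.775 m from the base axis. Payload 14.6 kg.
Tool frame: the origin (TCP) lies at the very end of the fingers, on their centre line; the grasp point (between the pads) lies 19 mm behind it; z points along the fingers, y is the line along which they close (so a half turn about z gives the same grasp; the last joint's range is limited). The gripper opens to 94 mm and grips with 3 to 60 N. Pads are 16 mm wide; open, the fingers measure 119 mm over their backs; the gripper's body (75 mm by 177 mm) begins 78 mm behind the grasp point.
Start: joints at [-1.324, 0.3, 1.521, -0, 1.321, -0.067], TCP at [0.17, -0.523, 0.205] pointing down, gripper open.
Joint ranges: [-3.03, 3.03], [-0.79, 2.21], [0.23, 2.52], [-1.04, 4.18], [0, 3.07], [-2.55, 2.55]. Speed limits (rad/s): [2.22, 2.22, 2.57, 3.14, 3.14, 3.14].

## Interface

Orientations are given as [roll, pitch, yaw] about the fixed x, y, z axes, in that order (R = Rz(yaw) Ry(pitch) Rx(roll)).
In Python, from station import ctrl gives the robot as it stands.
- The arm moves only by the tool move_arm, never from a script. Its argument "targets" is a list of rows, each a list of 6 numbers: the shift along the tool's x, y, z in units of 1000 mm (1.0 is 1000 mm), then the turn, a rotation vector about the tool's x, y, z in units of 30 degrees (1.0 is 30 degrees). In form: [[tx, ty, tz, ax, ay, az], ...]. A call has exactly 5 rows; each row is the pose to reach, as a shift and turn from the pose commanded when the call began, along the tool's axes at that moment; what a row does not reach only later rows make up. A row lasts 1/12 s, in which the tool goes at most 41.7 mm and 7.16 degrees, less where a joint would pass 70% of its speed; a pose out of reach is approached as far as the arm can. A call with a number of a shift or a turn outside -1 to 1 is refused whole. A call with a gripper value outside its range is refused whole. "fingers" is the opening, from -1 (shut) to 1 (fully open), set as the call begins (left out, the last holds). The fingers move at their own pace and stop on an object; "grip_force" is the grip in N (left out, the last holds). Time passes only in rows, so rows that repeat a pose let the fingers close, or fill a call up. It gives the time, the measured TCP pose, the force and the opening at its end, in the units of the state.
- ctrl.get_obs(): the state, without advancing time (a new reading comes with each control period).
- ctrl.camera(name): name is "scene" or "top" or "wrist"; returns the picture (384x512x3 uint8, red, green, blue); there is no depth.
- ctrl.camera_info(name): a dict with "fx", "fy", "cx", "cy" (pixels), "rvec" (rotation vector, rad) and "tvec" (3), from world to camera coordinates, as OpenCV has them. Camera axes: x right, y down, z forward; pixel columns grow to the right and rows downward; lengths in m; the calibration is good to about 2 mm. A picture is of the moment at which its call begins: read the wrist's pose just before it. camera_info takes no time and is no camera call; for the wrist camera it gives the pose at the moment of the call.
- ctrl.hand_in(): hands the job in, once; it reports no verdict.
The state is a dict: "time_s": time; "qpos": joint angles; "joint_vel": joint speeds; "tau": joint torques, N m; "ee_pos": TCP position; "eef_rot": TCP orientation; "force": force on the tool from outside, world axes, zero at the start; "moment": the same for the moment, N m; "grip_width": finger opening in m.
Only numpy, scipy, OpenCV 4.12 (cv2) and the standard library are available. Lean on these libraries where they do the work, as an engineer would, in place of code of your own. Each camera call takes 0.05 s, during which the arm holds its last target. There are 200 camera calls.

## Task

Take the knurled die collar that stands raised on one of the two clay extruders, turn it until its hidden keyway drops over the pin (less than a quarter turn clockwise, seen from above), and push it fully home against its spring, flat on the barrel's shoulder. Finish while your fingers are still holding the collar pushed home; do not let go. Leave the other things on the bench where they are.

Things in the scene. Friction and masses are not known exactly. Their poses are not given: they have to be found in the camera images.
- extruder: The clay extruder to work on, bolted down, mouth up. Origin: centre of the underside of its 130 x 130 x 12 mm grey foot plate, on the barrel's axis, z up. Aluminium barrel 68 mm in diameter, 74 mm rim. A gear box and a small lever with a wooden knob, under 75 mm high, reach 110 mm from the axis towards its +x.
- shoulder (a point): Centre of the flat top of the extruder's barrel, 92 mm above its origin. A steel neck 38 mm in diameter rises 38 mm from it. One 6 mm pin sticks out of the neck's side, its axis 17.5 mm above the shoulder, hidden inside the collar; its direction is unknown.
- washer: Dark spring washer, 64 mm outside, around the neck under the collar; origin: centre of its top, 10 mm above the shoulder at the start. It carries the collar and sinks flush into the shoulder when the collar is pushed down: 4 N to start it, about 10 N fully down (600 N/m), the collar's own weight included. It lifts the collar again if that is let go.
- collar: Loose knurled aluminium collar on the neck: 61 mm over the knurling, 41 mm bore, 40 mm high, open top, about 0.18 kg. Origin: centre of its underside, z up; 102 mm above the extruder's origin at the start, 92 mm (on the shoulder) when home. Off the keyway the pin stops it after 1.5 mm (up to 2.5 mm if tilted); with the keyway over the pin it goes down the full 10 mm.
- collar_top (a point): Centre of the collar's top rim, 40 mm above its underside. The keyway inside the skirt, 12 mm wide for the 6 mm pin, is out of sight and cannot be told from the collar's yaw. It comes over the pin after 25 to 72 degrees (0.43 to 1.25 rad) of clockwise turn, seen from above, from the start, and goes in within about 0.13 rad either side.
- capped: The second extruder, same stand and barrel, closed with a smooth tapered cap with a narrow stem (fixed, top 152 mm above its foot). Not to be worked on. Origin: centre of the underside of its foot plate.
- mug: Bystander: blue ceramic mug, 80 mm wide, 90 mm high; origin under its centre.
- bowl: Bystander: terracotta bowl, 110 mm wide, 50 mm high; origin under its centre.
- jar: Bystander: amber glass jar with a white cap, 70 mm wide, 100 mm high; origin under its centre.
- brush: Bystander: brush lying on the bench; origin under its middle, along its x.
- spatula: Bystander: spatula lying on the bench; origin under its middle, along its x.
- rib: Bystander: flat wooden throwing rib, 100 x 55 x 8 mm; origin under its centre.
- beaker: Bystander: white ceramic cup, 72 mm wide, 85 mm high; origin under its centre.

How it is judged:
By the outcome, as a careful person would: the job done as asked, in the order asked, and still so for the second after the job is handed in, while the arm keeps its last pose, push and grip.
It also fails if it takes over 42 s, if anything falls off the work surface, if the arm or the gripper's body presses on something with over 40 N, if the wrist force passes 120 N, or if a joint passes its speed limit or range.

## Working session

There is one attempt and no reset: what is moved stays moved. The work goes in short steps, Python scripts to look and compute and a tool call to move; the robot and the scene stay as the last step left them, time stands still between calls to the robot, and variables do not carry over. Pictures are saved under pics/ and viewed, on a budget of 10 in all, crops included, one or two more only if the job needs it, and the job is handed in when it is done.

Besides the shell and the picture viewer there is one more tool, called after "Call:" by a JSON object that holds its "fn" and its "kwargs". move_arm: Moves the arm, as the interface text tells. Shifts and turns lie within -1 to 1; 1 stands for 1000 mm of shift or 30 degrees of turn. Its arguments: {"type":"object","properties":{"targets":{"type":"array"},"fingers":{"type":"number"},"grip_force":{"type":"number"}},"required":["targets"]}

```bash
mkdir -p pics; cat > h.py <<'E'
import numpy as np, cv2
from scipy.spatial.transform import Rotation as R
from station import ctrl
def snap(n,f):
    im=ctrl.camera(n); cv2.imwrite('pics/'+f,im[:,:,::-1]); return im
def ray(n,u,v,z,info=None):
    c=info or ctrl.camera_info(n); M=cv2.Rodrigues(np.array(c['rvec'],float))[0]; t=np.array(c['tvec'],float).ravel()
    o=-M.T@t; d=M.T@np.array([(u-c['cx'])/c['fx'],(v-c['cy'])/c['fy'],1]); return o+d*(z-o[2])/d[2]
def proj(n,p):
    c=ctrl.camera_info(n); K=np.array([[c['fx'],0,c['cx']],[0,c['fy'],c['cy']],[0,0,1.]])
    return cv2.projectPoints(np.array(p,float).reshape(-1,1,3),np.array(c['rvec'],float),np.array(c['tvec'],float),K,None)[0].reshape(-1,2)
E
python3 - <<'E'
from h import *
a=snap('top','top.png'); b=snap('scene','scene.png')
cv2.imwrite('pics/both.png',cv2.resize(np.hstack([a,b]),(800,300))[:,:,::-1])
print(ctrl.camera_info('top'),ctrl.camera_info('scene'));print(ctrl.get_obs())
E
```

```text
{'fx': 351.7593261447277, 'fy': 351.7593261447277, 'cx': 258.5392866060744, 'cy': 188.62772765751683, 'rvec': array([ 2.14130063, -2.1384811 ,  0.14170131]), 'tvec': array([0.03131985, 0.58986067, 1.21933644])} {'fx': 376.4275166066784, 'fy': 376.4275166066784, 'cx': 251.19023469940262, 'cy': 191.46670762035993, 'rvec': array([ 1.40064216,  1.84332031, -1.02790953]), 'tvec': array([ 0.10985077, -0.1891634 ,  1.83363201])}
{'time_s': 0.1, 'qpos': array([-1.32361834e+00,  3.00424337e-01,  1.52149528e+00, -1.99345382e-05,
        1.32068568e+00, -6.66371683e-02]), 'joint_vel': array([ 0.00117664, -0.00105228, -0.00128394,  0.0011533 ,  0.00047026,
       -0.00141537]), 'tau': array([-1.44399968e-03, -5.32654345e+01, -3.53286445e+01,  7.09199044e-02,
        2.35351530e-02, -6.72946840e-05]), 'ee_pos': array([ 0.16969749, -0.52293185,  0.20494827]), 'eef_rot': array([-3.14058097e+00, -4.81631873e-05,  3.13820077e-01]), 'force': array([ 0.24000116,  1.12832996, -0.36274249]), 'moment': array([-0.0236427 , -0.05322813, -0.01504975]), 'grip_width': 0.09376791615285864}
```

View pics/top.png

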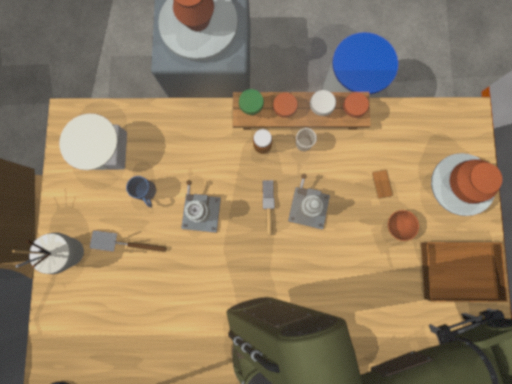

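View pics/scene.png

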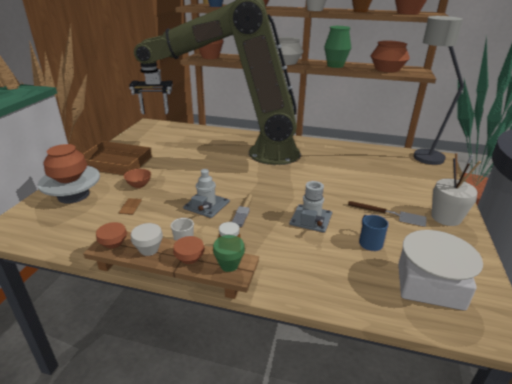

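The collar's extruder is the one at top (200,212) / scene (313,205), with the open ring on top. The stemmed one at top (310,207) / scene (206,190) is the capped one. I'll measure the target from enlarged crops.

```bash
python3 - <<'E'
from h import *
a=cv2.imread('pics/top.png')[170:242,165:235]; b=cv2.imread('pics/scene.png')[170:240,280:350]
cv2.imwrite('pics/crop.png',np.hstack([cv2.resize(a,(400,411)),cv2.resize(b,(411,411))]))
print(ray('top',197,209,.142),ray('top',201,212,.012),ray('top',189,182,.06))
E
```

```text
[0.50764691 0.23278303 0.142     ] [0.50806318 0.24240425 0.012     ] [0.61110667 0.27948603 0.06      ]
```

View pics/crop.png

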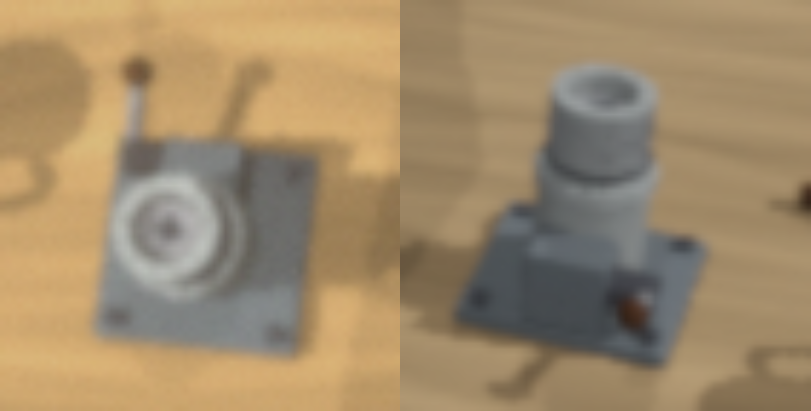

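```bash
python3 - <<'E'
from h import *
print('top rim',ray('top',194.1,209.6,.142),'scene rim',ray('scene',314.3,185.3,.142))
P=[ray('top',165+x/5.714-.4,170+y/5.714-.4,.012) for x,y in [(130,140),(317,155),(298,355),(97,335)]]
print(np.array(P),np.mean(P,0)); 
e=P[0]-P[3];print(np.degrees(np.arctan2(e[1],e[0])),[np.linalg.norm(P[i]-P[i-1]) for i in range(4)])
print('wrist',ctrl.camera_info('wrist'))
E
```

```text
top rim [0.50566144 0.24227528 0.142     ] scene rim [0.50702171 0.24737752 0.142     ]
[[0.57392626 0.29445737 0.012     ]
 [0.56427623 0.17366573 0.012     ]
 [0.43666859 0.18340601 0.012     ]
 [0.44902954 0.31152091 0.012     ]] [0.50597515 0.2407625  0.012     ]
-7.779655440947783 [np.float64(0.12605694550212806), np.float64(0.12117649428086735), np.float64(0.1279788378598467), np.float64(0.12870983329748759)]
wrist {'fx': 303.9166859213113, 'fy': 303.9166859213113, 'cx': 254.0739657778333, 'cy': 187.94937378095622, 'rvec': array([-2.36434219,  1.71884593,  0.22606783]), 'tvec': array([-0.54927721, -0.02620672,  0.38958527])}
```

Call:
{"fn": "move_arm", "kwargs": {"targets": [[0.0265, -0.03, -0.003, 0, 0, 0], [0.053, -0.06, -0.006, 0, 0, 0], [0.0795, -0.09, -0.009, 0, 0, 0], [0.106, -0.12, -0.012, 0, 0, 0], [0.1325, -0.15, -0.015, 0, 0, 0]], "fingers": 1}}

```text
time_s: 0.52
ee_pos: [0.2496, -0.3377, 0.2202]
eef_rot: [-3.141, 0.0, 0.313]
force: [2.0, 0.5, 0.3]
grip_width: 0.0939
```

Call:
{"fn": "move_arm", "kwargs": {"targets": [[0.0265, -0.03, 0, 0, 0, 0], [0.053, -0.06, 0, 0, 0, 0], [0.0795, -0.09, 0, 0, 0, 0], [0.106, -0.12, 0, 0, 0, 0], [0.1325, -0.15, 0, 0, 0, 0]]}}

```text
time_s: 0.93
ee_pos: [0.3293, -0.1541, 0.2205]
eef_rot: [3.141, -0.0, 0.313]
force: [1.1, -0.2, 0.2]
grip_width: 0.0938
```

Call:
{"fn": "move_arm", "kwargs": {"targets": [[0.0265, -0.03, 0, 0, 0, 0], [0.053, -0.06, 0, 0, 0, 0], [0.0795, -0.09, 0, 0, 0, 0], [0.106, -0.12, 0, 0, 0, 0], [0.1325, -0.15, 0, 0, 0, 0]]}}

```text
time_s: 1.35
ee_pos: [0.4091, 0.0298, 0.2205]
eef_rot: [3.141, -0.0, 0.314]
force: [0.5, -1.8, 0.9]
grip_width: 0.0941
```

Call:
{"fn": "move_arm", "kwargs": {"targets": [[0.0265, -0.03, 0, 0, 0, 0], [0.053, -0.06, 0, 0, 0, 0], [0.0795, -0.09, 0, 0, 0, 0], [0.106, -0.12, 0, 0, 0, 0], [0.1325, -0.15, 0, 0, 0, 0]]}}

```text
time_s: 1.77
ee_pos: [0.4889, 0.2133, 0.2201]
eef_rot: [3.142, 0.0, 0.314]
force: [0.4, -0.2, -0.0]
grip_width: 0.0939
```

Call:
{"fn": "move_arm", "kwargs": {"targets": [[0, 0, 0, 0, 0, -0.2], [0, 0, 0, 0, 0, -0.4], [0, 0, 0, 0, 0, -0.6], [0, 0, 0, 0, 0, -0.8], [0, 0, 0, 0, 0, -1]]}}

```text
time_s: 2.18
ee_pos: [0.4885, 0.2112, 0.22]
eef_rot: [-3.141, 0.001, 0.843]
force: [1.0, -0.3, 0.1]
grip_width: 0.0938
```

Call:
{"fn": "move_arm", "kwargs": {"targets": [[0, 0, 0, 0, 0, -0.2], [0, 0, 0, 0, 0, -0.4], [0, 0, 0, 0, 0, -0.6], [0, 0, 0, 0, 0, -0.8], [0, 0, 0, 0, 0, -1]]}}

```text
time_s: 2.6
ee_pos: [0.4885, 0.2111, 0.2201]
eef_rot: [-3.141, 0.0, 1.366]
force: [-0.5, 0.5, 0.1]
grip_width: 0.0934
```

Call:
{"fn": "move_arm", "kwargs": {"targets": [[0, 0, 0, 0, 0, -0.2], [0, 0, 0, 0, 0, -0.4], [0, 0, 0, 0, 0, -0.6], [0, 0, 0, 0, 0, -0.8], [0, 0, 0, 0, 0, -1]]}}

```text
time_s: 3.02
ee_pos: [0.4885, 0.2111, 0.2201]
eef_rot: [-3.141, -0.0, 1.89]
force: [0.1, -0.0, 0.0]
grip_width: 0.0939
```

Call:
{"fn": "move_arm", "kwargs": {"targets": [[0, 0, 0, 0, 0, 0], [0, 0, 0, 0, 0, 0], [0, 0, 0, 0, 0, 0], [0, 0, 0, 0, 0, 0], [0, 0, 0, 0, 0, 0]]}}

```text
time_s: 3.43
ee_pos: [0.4887, 0.2111, 0.2204]
eef_rot: [-3.141, 0.0, 1.883]
force: [0.2, -0.5, -0.2]
grip_width: 0.0939
```

```bash
python3 - <<'E'
from h import *
o=ctrl.get_obs(); i=ctrl.camera_info('wrist')
a=snap('wrist','w1.png')
import pickle;pickle.dump(i,open('w1.pkl','wb'))
print(o['time_s'],o['ee_pos'],o['eef_rot'],o['qpos'],o['force'])
print(proj('wrist',[[.506,.243,.142],[.506,.243,.012]]))
E
```

```text
3.4333 [0.4886604  0.21114328 0.22039243] [-3.14144686e+00  2.28119498e-05  1.88301087e+00] [ 3.39057560e-01  2.48984555e-01  1.55051906e+00 -1.93951951e-05
  1.34223539e+00  2.68474146e-02] [ 0.1966255  -0.49699513 -0.20466491]
[[284.72072596 167.37348743]
 [274.75366236 147.71613954]]
```

View pics/w1.png

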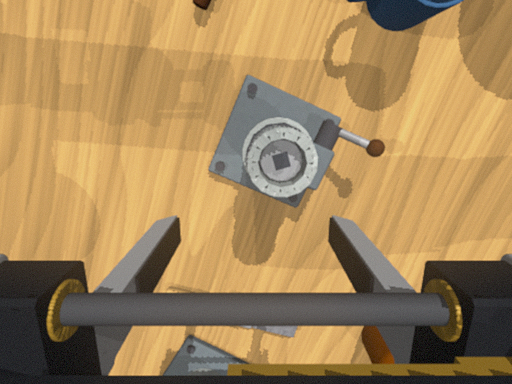

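The collar's rim is clear at about (281,158), with the neck at (281,160). I'll fit the ring.

```bash
python3 - <<'E'
from h import *
import pickle
i=pickle.load(open('w1.pkl','rb')); im=cv2.imread('pics/w1.png')
h=cv2.cvtColor(im,cv2.COLOR_BGR2HSV)
m=((h[...,1]<50)&(h[...,2]>135)).astype(np.uint8)*255
w=np.zeros_like(m);w[105:215,235:328]=255;m&=w
m=cv2.morphologyEx(m,cv2.MORPH_CLOSE,np.ones((3,3)))
c=max(cv2.findContours(m,cv2.RETR_EXTERNAL,cv2.CHAIN_APPROX_NONE)[0],key=cv2.contourArea)
e=cv2.fitEllipse(cv2.convexHull(c));print(e,cv2.boundingRect(c))
z=.142;p=ray('wrist',*e[0],z,i);print('rim',p)
for du,dv in[(e[1][0]/2,0),(0,e[1][1]/2)]: print(np.linalg.norm(ray('wrist',e[0][0]+du,e[0][1]+dv,z,i)-p)*2)
print('neck top',ray('wrist',281,160,.130,i))
g=((h[...,1]<60)&(h[...,2]<135)).astype(np.uint8)*255
cv2.ellipse(im,e,(0,0,255),1);cv2.imwrite('pics/w1e.png',cv2.resize(im[60:220,190:400],(800,610))[:600])
E
```

```text
((282.3577880859375, 153.40232849121094), (86.96674346923828, 98.85436248779297), 53.56017303466797) (235, 105, 93, 93)
rim [0.50011163 0.25372712 0.142     ]
0.07362437948831489
0.08778024449731194
neck top [0.50251942 0.24642764 0.13      ]
```

View pics/w1e.png

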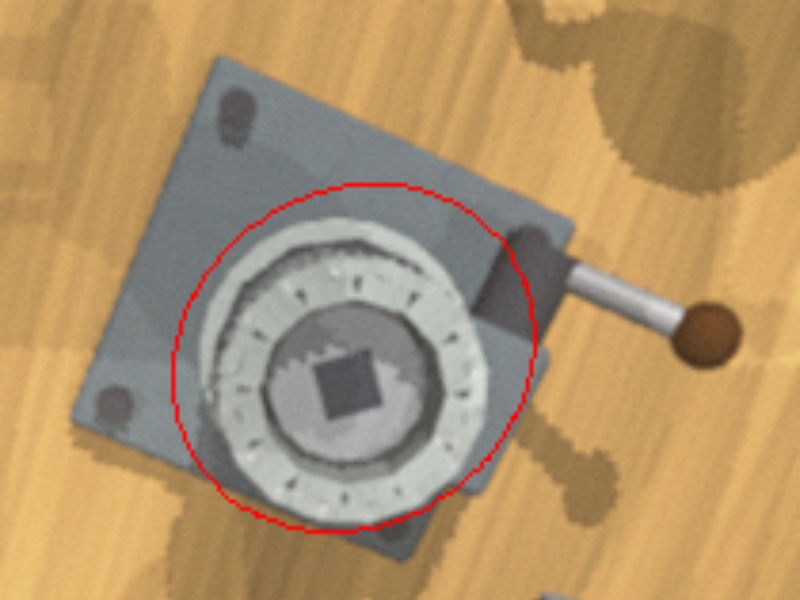

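The automatic mask took in the plate. The collar's twelve rim marks are clear, though, and opposite pairs of them give the centre in this crop as (351.5,391). I'll use that with the square in the neck's top (349,384) as a cross-check.

```bash
python3 - <<'E'
from h import *
import pickle
i=pickle.load(open('w1.pkl','rb'))
f=lambda x,y,z:ray('wrist',190+x/3.81-.37,60+y/3.8125-.37,z,i)
M=np.array([(302,296),(357,282),(412,298),(452,338),(463,393),(398,490),(344,497),(290,484),(252,443),(243,388)],float)
P=np.array([f(x,y,.142) for x,y in M]);A=np.c_[2*P[:,:2],np.ones(len(P))]
s=np.linalg.lstsq(A,(P[:,:2]**2).sum(1),rcond=None)[0];print('marks circle',s[:2],np.sqrt(s[2]+s[0]**2+s[1]**2))
E_=[f(217,392,.142),f(489,392,.142),f(352,522,.142)];print('outer dia',np.linalg.norm(E_[0]-E_[1]),(E_[0]+E_[1])/2)
print('neck',f(349,384,.130))
C=[f(*p,.012) for p in [(220,57),(575,222),(405,560),(73,420)]];print('plate',np.mean(C,0))
o=ctrl.get_obs();ps=o['eef_rot'][2];d=s[:2]-o['ee_pos'][:2]
print('tool x,y', np.cos(ps)*d[0]+np.sin(ps)*d[1], np.sin(ps)*d[0]-np.cos(ps)*d[1])
E
```

```text
marks circle [0.50262451 0.24599221] 0.02473997476871637
outer dia 0.06090802916357331 [0.50260457 0.24638446 0.142     ]
neck [0.50281941 0.24619193 0.13      ]
plate [0.50262178 0.24644116 0.012     ]
tool x,y 0.028863798150735576 0.023986512836215602
```

All estimates agree (outside diameter 60.9 mm, all centres within 0.5 mm). I'll centre over it, descend to TCP z of about 0.112 and close.

Call:
{"fn": "move_arm", "kwargs": {"targets": [[0.01, 0.008, 0, 0, 0, 0], [0.02, 0.016, 0, 0, 0, 0], [0.029, 0.0241, 0, 0, 0, 0], [0.029, 0.0241, 0.01, 0, 0, 0], [0.029, 0.0241, 0.03, 0, 0, 0]]}}

```text
time_s: 3.9
ee_pos: [0.5033, 0.2466, 0.1912]
eef_rot: [3.138, -0.0, 1.885]
force: [0.6, 0.2, -0.2]
grip_width: 0.0936
```

Call:
{"fn": "move_arm", "kwargs": {"targets": [[0, 0, 0.02, 0, 0, 0], [0, 0, 0.04, 0, 0, 0], [0, 0, 0.06, 0, 0, 0], [0, 0, 0.072, 0, 0, 0], [0, 0, 0.078, 0, 0, 0]]}}

```text
time_s: 4.32
ee_pos: [0.5018, 0.2455, 0.1104]
eef_rot: [-3.139, 0.0, 1.884]
force: [0.0, 0.6, -0.4]
grip_width: 0.094
```

Call:
{"fn": "move_arm", "kwargs": {"targets": [[0, 0, 0, 0, 0, 0], [0, 0, 0, 0, 0, 0], [0, 0, 0, 0, 0, 0], [0, 0, 0, 0, 0, 0], [0, 0, 0, 0, 0, 0]]}}

```text
time_s: 4.73
ee_pos: [0.5029, 0.2463, 0.1132]
eef_rot: [3.14, -0.0, 1.885]
force: [0.2, -0.7, 0.7]
grip_width: 0.0941
```

Call:
{"fn": "move_arm", "kwargs": {"targets": [[0, 0, 0, 0, 0, 0], [0, 0, 0, 0, 0, 0], [0, 0, 0, 0, 0, 0], [0, 0, 0, 0, 0, 0], [0, 0, 0, 0, 0, 0]], "fingers": -1, "grip_force": 25}}

```text
time_s: 5.15
ee_pos: [0.5026, 0.2462, 0.1124]
eef_rot: [-3.142, -0.0, 1.885]
force: [-0.8, 0.3, -0.0]
grip_width: 0.0639
```

Call:
{"fn": "move_arm", "kwargs": {"targets": [[0, 0, 0, 0, 0, 0], [0, 0, 0, 0, 0, 0], [0, 0, 0, 0, 0, 0], [0, 0, 0, 0, 0, 0], [0, 0, 0, 0, 0, 0]]}}

```text
time_s: 5.57
ee_pos: [0.5027, 0.2462, 0.1125]
eef_rot: [-3.142, 0.0, 1.885]
force: [0.1, -0.1, 0.0]
grip_width: 0.06
```

Gripped (60 mm) with almost no side force. Next I'll press lightly where it is still off the keyway, to learn the blocked force, then turn clockwise.

Call:
{"fn": "move_arm", "kwargs": {"targets": [[0, 0, 0.0005, 0, 0, 0], [0, 0, 0.001, 0, 0, 0], [0, 0, 0.0015, 0, 0, 0], [0, 0, 0.002, 0, 0, 0], [0, 0, 0.002, 0, 0, 0]], "grip_force": 40}}

```text
time_s: 5.98
ee_pos: [0.5027, 0.2462, 0.1107]
eef_rot: [3.141, -0.0, 1.885]
force: [-2.0, -1.0, 5.6]
grip_width: 0.0597
```

Call:
{"fn": "move_arm", "kwargs": {"targets": [[0, 0, 0, 0, 0, 0], [0, 0, 0, 0, 0, 0], [0, 0, 0, 0, 0, 0], [0, 0, 0, 0, 0, 0], [0, 0, 0, 0, 0, 0]]}}

```text
time_s: 6.4
ee_pos: [0.5027, 0.2462, 0.1106]
eef_rot: [3.142, -0.0, 1.885]
force: [-2.7, -0.4, 4.6]
grip_width: 0.0595
```

Call:
{"fn": "move_arm", "kwargs": {"targets": [[0, 0, 0.0005, 0, 0, 0], [0, 0, 0.001, 0, 0, 0], [0, 0, 0.001, 0, 0, 0], [0, 0, 0.001, 0, 0, 0], [0, 0, 0.001, 0, 0, 0]]}}

```text
time_s: 6.82
ee_pos: [0.5028, 0.2463, 0.1103]
eef_rot: [3.141, -0.0, 1.885]
force: [-4.6, -1.6, 11.7]
grip_width: 0.0593
```

Call:
{"fn": "move_arm", "kwargs": {"targets": [[0, 0, 0, 0, 0, 0.14], [0, 0, 0, 0, 0, 0.28], [0, 0, 0, 0, 0, 0.42], [0, 0, 0, 0, 0, 0.56], [0, 0, 0, 0, 0, 0.7]]}}

```text
time_s: 7.23
ee_pos: [0.5029, 0.2463, 0.1096]
eef_rot: [3.141, -0.0, 1.515]
force: [1.7, 0.2, 2.6]
grip_width: 0.0596
```

Call:
{"fn": "move_arm", "kwargs": {"targets": [[0, 0, 0, 0, 0, 0.05], [0, 0, 0, 0, 0, 0.1], [0, 0, 0, 0, 0, 0.15], [0, 0, 0, 0, 0, 0.2], [0, 0, 0, 0, 0, 0.2]]}}

```text
time_s: 7.65
ee_pos: [0.5029, 0.2463, 0.1096]
eef_rot: [3.141, -0.0, 1.412]
force: [0.4, 0.1, 2.9]
grip_width: 0.0601
```

```bash
python3 -c "
from h import *
o=ctrl.get_obs();print(o['time_s'],o['ee_pos'],o['force'],o['moment'])"
```

```text
7.65 [0.5029102  0.24628004 0.10955844] [0.39915468 0.051352   2.90463276] [-0.01319916 -0.11857062 -0.00971002]
```

Call:
{"fn": "move_arm", "kwargs": {"targets": [[0, 0, 0.0005, 0, 0, 0], [0, 0, 0.001, 0, 0, 0], [0, 0, 0.001, 0, 0, 0], [0, 0, 0.001, 0, 0, 0], [0, 0, 0.001, 0, 0, 0]]}}

```text
time_s: 8.07
ee_pos: [0.5029, 0.2463, 0.1086]
eef_rot: [3.141, -0.0, 1.414]
force: [1.3, 0.4, 3.4]
grip_width: 0.0601
```

The force grew by only 0.5 N over 1 mm, which is the spring rate (0.6 N/mm), so the keyway seems to have caught. I'll press on and watch.

Call:
{"fn": "move_arm", "kwargs": {"targets": [[0, 0, 0.0005, 0, 0, 0], [0, 0, 0.001, 0, 0, 0], [0, 0, 0.0015, 0, 0, 0], [0, 0, 0.002, 0, 0, 0], [0, 0, 0.002, 0, 0, 0]]}}

```text
time_s: 8.48
ee_pos: [0.5028, 0.2462, 0.1065]
eef_rot: [3.141, -0.0, 1.413]
force: [3.1, 1.6, 5.0]
grip_width: 0.0596
```

```bash
python3 - <<'E'
from h import *
o=ctrl.get_obs();a=snap('scene','s2.png');w=snap('wrist','w2.png')
print(o['time_s'],o['ee_pos'],o['force'])
cv2.imwrite('pics/c2.png',np.hstack([cv2.resize(a[160:240,275:355],(400,400)),cv2.resize(w[190:384,130:380],(400,400))])[:,:,::-1])
E
```

```text
8.4833 [0.50283249 0.24624782 0.10651871] [3.12611412 1.57219062 5.01121611]
```

View pics/c2.png

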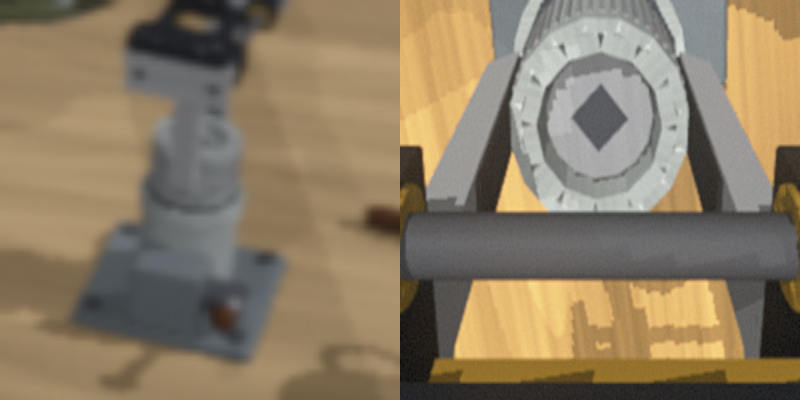

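The force at 6 mm down is 5 N, as the spring predicts. A blocked collar gave 12 N at 3 mm. The picture shows the collar gripped square and still with the fingers, so I'll push the rest of the way home.

Call:
{"fn": "move_arm", "kwargs": {"targets": [[0, 0, 0.0007, 0, 0, 0], [0, 0, 0.0014, 0, 0, 0], [0, 0, 0.002, 0, 0, 0], [0, 0, 0.0025, 0, 0, 0], [0, 0, 0.003, 0, 0, 0]]}}

```text
time_s: 9.0
ee_pos: [0.5029, 0.2462, 0.1037]
eef_rot: [3.141, -0.0, 1.413]
force: [2.8, 1.6, 5.9]
grip_width: 0.0597
```

Call:
{"fn": "move_arm", "kwargs": {"targets": [[0, 0, 0.0005, 0, 0, 0], [0, 0, 0.001, 0, 0, 0], [0, 0, 0.0015, 0, 0, 0], [0, 0, 0.0015, 0, 0, 0], [0, 0, 0.0015, 0, 0, 0]]}}

```text
time_s: 9.42
ee_pos: [0.5029, 0.2463, 0.1024]
eef_rot: [3.141, -0.0, 1.413]
force: [2.0, 0.5, 8.6]
grip_width: 0.0599
```

Call:
{"fn": "move_arm", "kwargs": {"targets": [[0, 0, 0.0005, 0, 0, 0], [0, 0, 0.001, 0, 0, 0], [0, 0, 0.001, 0, 0, 0], [0, 0, 0.001, 0, 0, 0], [0, 0, 0.001, 0, 0, 0]]}}

```text
time_s: 9.83
ee_pos: [0.5029, 0.2463, 0.1024]
eef_rot: [3.141, -0.001, 1.413]
force: [-2.0, -1.7, 18.7]
grip_width: 0.0595
```

Call:
{"fn": "move_arm", "kwargs": {"targets": [[0, 0, 0, 0, 0, 0], [0, 0, 0, 0, 0, 0], [0, 0, 0, 0, 0, 0], [0, 0, 0, 0, 0, 0], [0, 0, 0, 0, 0, 0]]}}

```text
time_s: 10.25
ee_pos: [0.5029, 0.2463, 0.1024]
eef_rot: [3.141, -0.001, 1.413]
force: [-2.5, -2.1, 19.0]
grip_width: 0.0601
```

```bash
python3 - <<'E'
from h import *
o=ctrl.get_obs();a=snap('scene','s3.png');w=snap('wrist','w3.png')
print(o['time_s'],o['ee_pos'],o['eef_rot'],o['force'],o['moment'])
cv2.imwrite('pics/c3.png',np.hstack([cv2.resize(a[160:240,275:355],(400,400)),cv2.resize(w[190:384,130:380],(400,400))])[:,:,::-1])
E
```

```text
10.25 [0.50288404 0.24626885 0.10239055] [ 3.14062080e+00 -5.66336033e-04  1.41337290e+00] [-2.45276337 -2.14727344 18.99561843] [-0.36620372  0.62873431 -0.02900969]
```

View pics/c3.png

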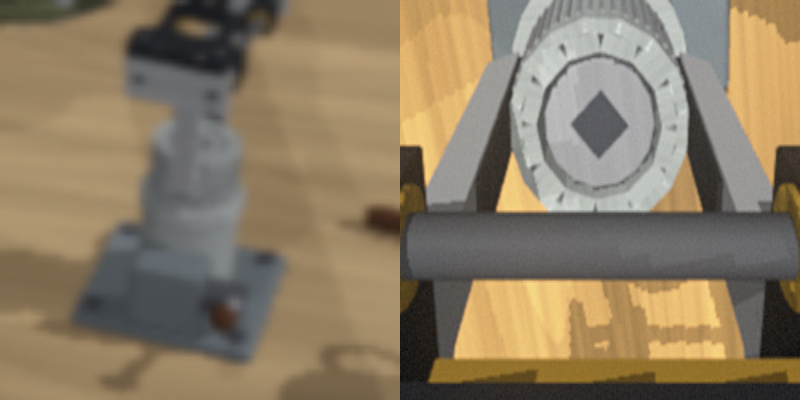

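The collar hit a hard stop 10.1 mm below its starting height. The dark washer line is gone in the scene view, and the neck top now sits just below the collar rim. It's home and held with 19 N, so I'm handing in.

```bash
python3 -c "
from h import *
print(ctrl.hand_in())"
```

```text
the job is handed in; nothing more can be done
None
```

The collar is turned, keyed over its pin and pushed fully home, and I handed in at about 10 s with the fingers still holding it down. I gripped it at 40 N and turned it about 27° clockwise. It caught somewhere in that turn and was pressed down from there.

**Last checks:**
- **Depth:** the tool went down 10.1 mm from the grasp and stopped hard. The last 1 mm of commanded push gave no further travel, and the push rose from 8.6 N to 19 N.
- **Spring:** on the way down the force rose roughly at the spring's own rate. Before the turn, the blocked collar gave about 12 N after only 2–3 mm.
- **Pictures:** the washer gap is gone, and the neck's top sits just below the collar's rim. The rim marks had not moved against the fingers, apart from a possible whole 30° step, which the marks can't show.
- **Bystanders:** the path stayed clear of the other objects and the forces showed no stray contact. I did not take a last full view of the bench.

**Disagreed or failed:**
- The first automatic ring fit took in the foot plate, so I measured from the rim marks instead. These agreed within 0.5 mm with the neck and plate centres.
- Measured spring forces were about 1 N or more below the nominal figures.

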